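# Set up and load a bottle welding fixture

### The job

Get the welding fixture ready for the next batch: pull the hitch clip sideways out of the cross-drilled pin and put it in the small grey tray, then swing the lock bar up and right over to its stop. Next fit the nest plate by tucking one long edge under the fixture's retaining lip and lowering the opposite edge until the plate lies flat in its seat, then stand every white bottle that is there upright in a pocket of its own, right down on the pocket floor. Leave the other things on the table alone.

Things in the scene. Friction and masses are not known exactly. Their poses are not given: they have to be found in the camera images.
- fixture: Fixed aluminium base of the welding fixture, 225 x 236 mm (x -125 to +100), 20 mm thick; its top is the seat for the nest plate. Origin: below the seat's centre, at table height; x points from the pin and lock bar (robot side) to the lip, z up. Seat 156 mm long between back wall (x +78) and a 7 mm high front stop (x -78); 7 mm high side guides at y +-98 (|x| < 45).
- seat (a point): Centre of the seat, 20 mm above the table; the nest plate's origin belongs here. Axes as the fixture. The dark steel lip (|y| < 80) hangs over the seat's back edge: underside 11 mm, top 17 mm above the seat, free edge at x +65. A flat plate cannot drop in: tilt it about 0.15 rad, push the low edge under the lip, then lower the front edge inside the front stop.
- pin_hole (a point): Centre of the clip's wire when it is home in the hole of the cross-drilled pin: fixture (-107, +15, 43.5) mm. The pin is an upright steel rod of 16 mm diameter, top 59 mm above the table; the hole (7.5 mm) runs along the fixture's x axis.
- hinge_axis (a point): Centre of the lock bar's hinge, fixture (-107, -55, 36) mm; the hinge axis runs along the fixture's x axis.
- lockbar (a joint): Angle of the lock bar, rad: 0 = flat across the seat, its eye over the pin (the clip holds it there); 2.85 = swung up and over to its stop on the fixture's -y side. Turns about the fixture's +x axis. 10 mm thick; the eye reaches 22 mm in -x and 42 mm in +x from its middle and ends 84 mm from the hinge. Light friction; past upright its weight carries it to the stop.
- lockbar_grip (a point): Middle of the black grip tab at the lock bar's free end, 104 mm along the bar from the hinge axis and 22 mm above it. Closed: tab 12 mm thick (x), 20 mm wide (y), top 71 mm and bar underside 31 mm above the table; the bar below it is 14 mm thick in x. The tab pivots easily between fingers that pinch it along the fixture's x, so the tool may stay upright.
- clip: Hitch clip (R-clip), 5 mm dark wire, 55 g. Origin: centre of its ring, mid-wire; ring: flat octagon, 28.5 mm across its y flats. x runs along the straight leg; the sprung bow leg lies beside it at -y, out to y -16, x 70 mm. Starts with the leg in the pin's hole, ring 46 mm from the pin on the fixture's -x side, drooping 0 to 4 mm. 1 to 3 N along its -x pulls it off; 32 mm frees it.
- clip_tip (a point): Tip of the clip's straight leg, 70 mm along x from the centre of the ring.
- clip_tray: Fixed small grey open tray, 100 (x) x 130 (y) x 22 mm high, walls and floor 4 to 5 mm. Origin: centre of its underside. The whole clip belongs inside.
- nest_plate: Loose plate, 150 (x) x 190 (y) x 6 mm, 0.5 kg, the same when turned half round. Origin: centre of its underside. In its middle stands a black grip tab 12 mm thick (x), 44 mm wide (y), top 56 mm above the plate's underside. Four open pockets, two on either side of the tab, with walls up to 18 mm above the underside (12 mm deep), which end 59 mm in x and 89 mm in y from the centre.
- pocket0 (a point): Centre of a pocket's floor, +35 mm in x and +58 mm in y of the nest plate, 6 mm above its underside; the pocket is 40 (x) x 54 (y) x 12 mm deep. Axes as the plate.
- pocket1 (a point): Centre of a pocket's floor, +35 mm in x and -58 mm in y of the nest plate, 6 mm above its underside; the pocket is 40 (x) x 54 (y) x 12 mm deep. Axes as the plate.
- pocket2 (a point): Centre of a pocket's floor, -35 mm in x and +58 mm in y of the nest plate, 6 mm above its underside; the pocket is 40 (x) x 54 (y) x 12 mm deep. Axes as the plate.
- pocket3 (a point): Centre of a pocket's floor, -35 mm in x and -58 mm in y of the nest plate, 6 mm above its underside; the pocket is 40 (x) x 54 (y) x 12 mm deep. Axes as the plate.
- bottle0: White plastic bottle with an squat eight-sided body 36 (x) x 50 (y) mm and 46 mm high, shoulder and 17 mm neck above, 66 mm in all, heavy base, 60 g. Origin: centre of its base, z up the bottle. Its flat x faces (30 mm wide) are the ones to grip. 2 to 4 such bottles are there.
- bottle1: White plastic bottle with an squat eight-sided body 36 (x) x 50 (y) mm and 46 mm high, shoulder and 17 mm neck above, 66 mm in all, heavy base, 60 g. Origin: centre of its base, z up the bottle. Its flat x faces (30 mm wide) are the ones to grip. 2 to 4 such bottles are there.
- bottle2: White plastic bottle with an squat eight-sided body 36 (x) x 50 (y) mm and 46 mm high, shoulder and 17 mm neck above, 66 mm in all, heavy base, 60 g. Origin: centre of its base, z up the bottle. Its flat x faces (30 mm wide) are the ones to grip. 2 to 4 such bottles are there.
- bottle3: White plastic bottle with an squat eight-sided body 36 (x) x 50 (y) mm and 46 mm high, shoulder and 17 mm neck above, 66 mm in all, heavy base, 60 g. Origin: centre of its base, z up the bottle. Its flat x faces (30 mm wide) are the ones to grip. 2 to 4 such bottles are there.
- wrench: Bystander, to be left alone: wrench lying flat
- jar: Bystander, to be left alone: amber jar with a black cap, 52 mm across, 70 mm high
- spacer: Bystander, to be left alone: steel spacer, 32 mm across, 35 mm high
- collar: Bystander, to be left alone: dark steel collar, 50 mm across, 18 mm high
Mind the look-alikes: they are no part of the job. Leave any purple look-alike of the nest_plate alone.

How it is judged (in metres and radians):
On the way, in this order (a step that is already met when the one before it is completed fails the run):
1. the clip has been pulled clear of the cross-drilled pin (distance between clip and pin_hole above 0.085 m), for 0.2 s.
2. the lock bar is swung over to its stop (value of joint lockbar above 2.5 rad), for 0.2 s.
3. the nest plate lies flat in its seat with its edge under the lip (horizontal distance between nest_plate and seat below 0.006 m and z of nest_plate in the frame of seat between -0.0025 and 0.0025 m and angle between nest_plate's own z axis and vertical below 0.035 rad and angle between the x axis of nest_plate and the x axis of fixture, either way round below 0.06 rad), for 0.3 s.
At the end, for the whole second after the job is handed in: Clip wholly inside the tray; lock bar above 2.5 rad; plate in its seat (within 6 mm sideways, 2.5 mm in height, tilt under 0.035, square within 0.06 rad); each bottle present upright (0.06 rad) in a pocket, base within 6 mm of its centre and 3 mm of its floor; all at rest (all of step 3 and x of clip in the frame of clip_tray between -0.046 and 0.046 m and y of clip in the frame of clip_tray between -0.061 and 0.061 m and z of each of clip, clip_tip in the frame of clip_tray below 0.02 m and x of clip_tip in the frame of clip_tray between -0.046 and 0.046 m and y of clip_tip in the frame of clip_tray between -0.061 and 0.061 m and linear speed of each of clip, nest_plate, bottle0, bottle1, bottle2, bottle3 below 0.02 m/s and value of joint lockbar above 2.5 rad and ((horizontal distance between bottle0 and pocket0 below 0.006 m and z of bottle0 in the frame of pocket0 between -0.003 and 0.003 m) or (horizontal distance between bottle0 and pocket1 below 0.006 m and z of bottle0 in the frame of pocket1 between -0.003 and 0.003 m) or (horizontal distance between bottle0 and pocket2 below 0.006 m and z of bottle0 in the frame of pocket2 between -0.003 and 0.003 m) or (horizontal distance between bottle0 and pocket3 below 0.006 m and z of bottle0 in the frame of pocket3 between -0.003 and 0.003 m)) and angle between each of bottle0, bottle1, bottle2, bottle3's own z axis and vertical below 0.06 rad and ((horizontal distance between bottle1 and pocket0 below 0.006 m and z of bottle1 in the frame of pocket0 between -0.003 and 0.003 m) or (horizontal distance between bottle1 and pocket1 below 0.006 m and z of bottle1 in the frame of pocket1 between -0.003 and 0.003 m) or (horizontal distance between bottle1 and pocket2 below 0.006 m and z of bottle1 in the frame of pocket2 between -0.003 and 0.003 m) or (horizontal distance between bottle1 and pocket3 below 0.006 m and z of bottle1 in the frame of pocket3 between -0.003 and 0.003 m)) and ((horizontal distance between bottle2 and pocket0 below 0.006 m and z of bottle2 in the frame of pocket0 between -0.003 and 0.003 m) or (horizontal distance between bottle2 and pocket1 below 0.006 m and z of bottle2 in the frame of pocket1 between -0.003 and 0.003 m) or (horizontal distance between bottle2 and pocket2 below 0.006 m and z of bottle2 in the frame of pocket2 between -0.003 and 0.003 m) or (horizontal distance between bottle2 and pocket3 below 0.006 m and z of bottle2 in the frame of pocket3 between -0.003 and 0.003 m)) and ((horizontal distance between bottle3 and pocket0 below 0.006 m and z of bottle3 in the frame of pocket0 between -0.003 and 0.003 m) or (horizontal distance between bottle3 and pocket1 below 0.006 m and z of bottle3 in the frame of pocket1 between -0.003 and 0.003 m) or (horizontal distance between bottle3 and pocket2 below 0.006 m and z of bottle3 in the frame of pocket2 between -0.003 and 0.003 m) or (horizontal distance between bottle3 and pocket3 below 0.006 m and z of bottle3 in the frame of pocket3 between -0.003 and 0.003 m))); the robot touches nothing.
It fails at once if a bystander is disturbed (moved more than 50 mm) (distance of any of wrench, jar, spacer, collar from where it was at the start of the episode above 0.05 m).
Of bottle0, bottle1, bottle2, bottle3 only 2 to 4 are there at a start; the rules pass over those that are not, and their reading is None.
At some moment in a run one of bottle0, bottle1, bottle2, bottle3 may be knocked a few centimetres aside while the robot is not near it.
It also fails if it takes over 210 s, if anything falls off the work surface, if the arm or the gripper's body presses on something with over 40 N, if the wrist force passes 120 N, or if a joint passes its speed limit or range.

### The arm

A 6-joint arm with a two-finger parallel gripper is mounted at the origin on the work surface. World frame = base frame: x ahead of the robot, y to its left, z up, the work surface at z = 0. Lengths are in mm, angles in rad, forces in N, time in s.
With the tool pointing down it reaches from about 400 to 925 mm from the base axis. Payload 12.5 kg.
Tool frame: the origin (TCP) lies on the mounting face of the last link; the fingertips stand 190 mm ahead of it and the grasp point (between the pads) lies 171 mm ahead of it (env.tcp_to_tips is the distance from the TCP to the fingertips, in mm); x points along the fingers, y is the direction in which the jaws open and shut, and the axes are right-handed (so a half turn about x gives the same grasp; the last joint's range is limited). The gripper opens to 95 mm and grips with 3 to 60 N. Pads are 20 mm wide; open, the fingers measure 119 mm over their backs; the gripper's body (75 mm by 180 mm) begins 59 mm behind the grasp point.
Start: joints at [-1.372, 0.491, 1.559, -0, 1.092, -0.106], TCP at [187.583, -596.186, 404.761] pointing down, gripper open.
Joint ranges: [-3.1, 3.1], [-0.84, 2.19], [0.05, 2.79], [-1.13, 4.28], [0.06, 2.93], [-2.69, 2.69]. Speed limits (rad/s): [2.22, 2.22, 2.79, 3.14, 3.14, 3.14].

### API

Orientations are given as [roll, pitch, yaw] about the fixed x, y, z axes, in that order (R = Rz(yaw) Ry(pitch) Rx(roll)).
In Python, from cell import monitor, cams, job, env gives the robot as it stands. The module is installed in compiled form; this text tells all that it offers.
- The arm moves only by the tool apply_moves, never from a script. Its argument "series" is a list of rows, each a list of 3 entries, a list of its own where there are three numbers: the closure, from -1 (fully open) to 1 (shut), so that 0 is half open, then the shift along the tool's x, y, z in cm, then the turn about the tool's x in rad. A call has 1 to 20 rows; each row is the pose to reach, as a shift and turn from the pose commanded when the call began, along the tool's axes at that moment; what a row does not reach only later rows make up. A row lasts 1/8 s, in which the tool goes at most 62.5 mm and 10.7 degrees, less where a joint would pass 70% of its speed; a pose out of reach is approached as far as the arm can. A call with a gripper value outside its range is refused whole. The fingers move at their own pace and stop on an object; the grip force is fixed at half the most. Time passes only in rows, so rows that repeat a pose let the fingers close. It gives the time, the measured TCP pose, the force and the opening at its end, in the units of the state.
- monitor.state(): the state, without advancing time (a new reading comes with each control period).
- cams.read_camera(name): name is "scene" or "top" or "wrist"; returns a dict with "image" (384x512x3 uint8, red, green, blue), "fx", "fy", "cx", "cy" (pixels), "position" and "orientation" of the camera in the world. Camera axes: x right, y down, z forward; pixel columns grow to the right and rows downward; lengths in mm; the calibration is good to about 2 mm. A picture is of the moment at which its call begins. There is no depth.
- job.job_done(): hands the job in, once; it reports no verdict.
The state is a dict: "t": time; "joints": joint angles; "qvel": joint speeds; "tau": joint torques, N m; "eef_pos": TCP position; "tcp_rot": TCP orientation; "ft_force": force on the tool from outside, world axes, zero at the start; "moment": the same for the moment, N m; "opening": opening from 0.0 (shut) to 1.0 (fully open).
Only numpy, scipy, OpenCV 4.12 (cv2) and the standard library are available. Lean on these libraries where they do the work, as an engineer would, in place of code of your own. Each camera call takes 0.05 s, during which the arm holds its last target. There are 200 camera calls.

## Working session

There is one attempt and no reset: what is moved stays moved. The work goes in short steps, Python scripts to look and compute and a tool call to move; the robot and the scene stay as the last step left them, time stands still between calls to the robot, and variables do not carry over. Pictures are saved under pics/ and viewed, about 12 in all and at most 16, crops included, and the job is handed in when it is done.

Besides the shell and the picture viewer there is one more tool, called after ">>>" as name(argument=value, ...) on one line, values as JSON. apply_moves: Moves the arm, as the interface text tells. Its arguments: {"type":"object","properties":{"series":{"type":"array"}},"required":["series"]}

```bash
mkdir -p pics
cat > h.py <<'E'
import numpy as np, cv2
from scipy.spatial.transform import Rotation as R
from cell import monitor, cams, job, env
def Rm(o):
    o=np.array(o,float)
    if o.shape==(3,3): return o
    if o.size==4: return R.from_quat(o).as_matrix()
    return R.from_euler('xyz',o).as_matrix()
def cap(name,fn=None):
    c=cams.read_camera(name)
    if fn: cv2.imwrite('pics/'+fn,c['image'][:,:,::-1])
    return c
def ray(c,u,v,z):
    d=Rm(c['orientation'])@np.array([(u-c['cx'])/c['fx'],(v-c['cy'])/c['fy'],1.])
    p=np.array(c['position'],float)
    return p+d*(z-p[2])/d[2]
def proj(c,P):
    q=Rm(c['orientation']).T@(np.array(P,float)-np.array(c['position']))
    return np.array([c['fx']*q[0]/q[2]+c['cx'],c['fy']*q[1]/q[2]+c['cy']])
def tool(P,yawless=None):
    """world vector -> tool axes, cm"""
    return Rm(monitor.state()['tcp_rot']).T@np.array(P,float)/10
E
python3 - <<'E'
from h import *
a=cap('top','top0.png');b=cap('scene','scene0.png')
for c in(a,b): print({k:v for k,v in c.items() if k!='image'})
print(monitor.state(), env.tcp_to_tips)
print(Rm(monitor.state()['tcp_rot']).round(3))
np.savez('c0.npz',top=a['image'],scene=b['image'])
im=cv2.resize(a['image'][:,:,::-1],(800,600),interpolation=cv2.INTER_CUBIC);cv2.imwrite('pics/top0b.png',im)
im=cv2.resize(b['image'][:,:,::-1],(800,600),interpolation=cv2.INTER_CUBIC);cv2.imwrite('pics/scene0b.png',im)
E
```

```text
{'fx': 353.5619974034211, 'fy': 353.5619974034211, 'cx': 250.88184507393058, 'cy': 186.36445362360237, 'position': array([ 426.20653733,   -8.13229859, 1118.4559627 ]), 'orientation': array([-3.05013902, -0.00553154, -1.58634164])}
{'fx': 432.2052912368707, 'fy': 432.2052912368707, 'cx': 254.5756963919411, 'cy': 191.98556387487722, 'position': array([1266.40546554, -217.06523857,  822.35810305]), 'orientation': array([-2.32230759, -0.01509635,  1.32619311])}
{'t': 0.1, 'joints': array([-1.37158485e+00,  4.91504298e-01,  1.55936814e+00,  7.58797705e-06,
        1.09169652e+00, -1.05605111e-01]), 'qvel': array([ 0.00035525, -0.00121243, -0.00249328, -0.00052597,  0.00042547,
        0.00028719]), 'tau': array([ 2.83702670e-03, -6.13622189e+01, -2.58605397e+01,  6.93063601e-02,
        4.70532873e-02, -2.59994249e-05]), 'eef_pos': array([ 187.58926229, -596.16398609,  404.22398998]), 'tcp_rot': array([-1.68329491,  1.56982   ,  1.76311083]), 'ft_force': array([ 0.76223717, -0.46613135,  0.97157613]), 'moment': array([ 0.00523068, -0.016218  , -0.00671613]), 'opening': 0.9989684694744496} 190.1
[[-0.     0.3   -0.954]
 [ 0.001 -0.954 -0.3  ]
 [-1.    -0.001 -0.   ]]
```

View pics/top0b.png

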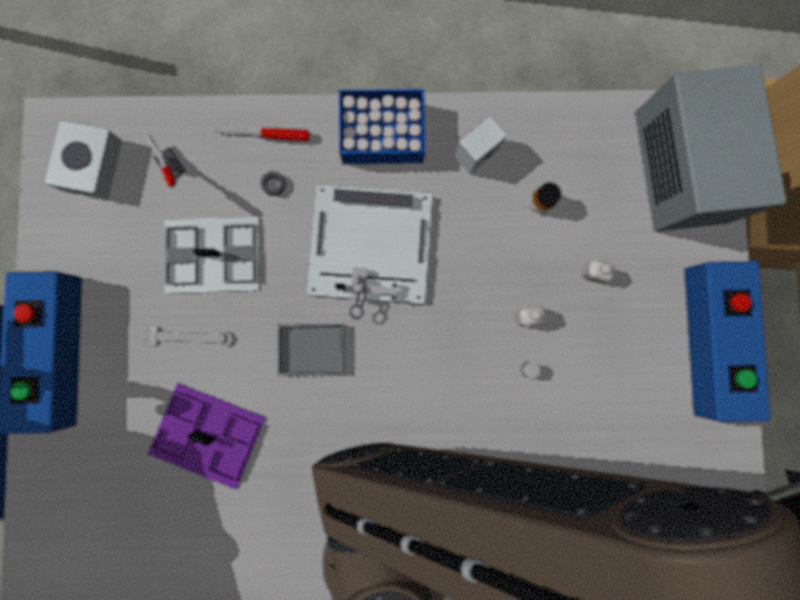

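View pics/scene0b.png

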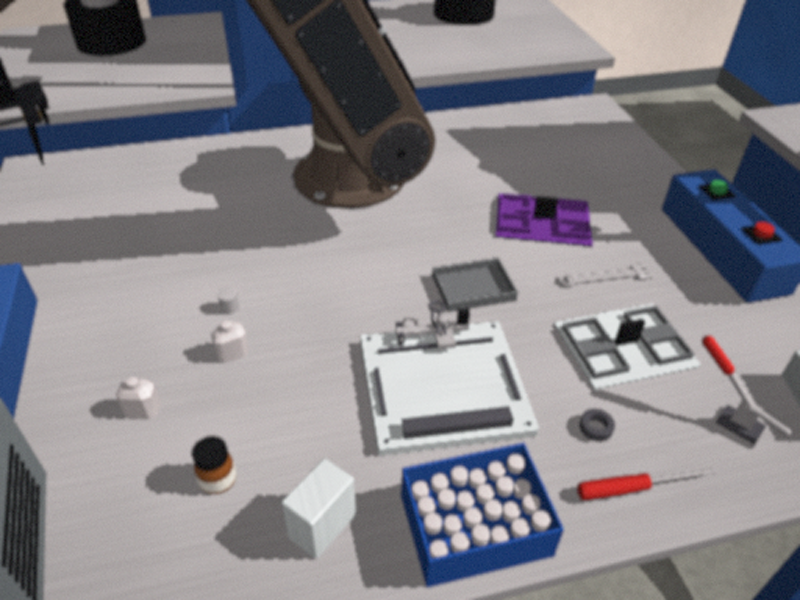

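The top view (800 px wide) shows the fixture at about (370,245), with the clip rings at (357,312). The tray is at (315,349) and the nest plate at (212,254). There are two white bottles, at (530,317) and (600,270), and the purple look-alike is at (208,435).

Run:
```python
from h import *
a=cap('top')
s=512/800
def r(l,z): 
    return np.array([ray(a,u*s,v*s,z)[:2] for u,v in l])
print('fixture',r([(317,187),(436,193),(430,303),(307,297)],20).round(0).tolist())
print('plate',r([(165,218),(259,217),(260,291),(166,292)],6).round(0).tolist())
print('tray',r([(279,325),(353,324),(354,375),(278,376)],22).round(0).tolist())
print('tab plate',r([(207,253)],56).round(0),'bottles necks',r([(526,318),(593,268)],66).round(0).tolist())
print('lock tab',r([(342,288)],71).round(0),'rings',r([(357,312),(380,313)],43).round(0).tolist())
print('jar',r([(547,195)],70),'spacer',r([(530,369)],35),'collar',r([(273,184)],18))
c=cap('wrist','wr0.png');print({k:v for k,v in c.items() if k!='image'})
```

```text
fixture [[742.0, 133.0], [726.0, -108.0], [502.0, -91.0], [518.0, 154.0]]
plate [[685.0, 445.0], [685.0, 254.0], [533.0, 251.0], [533.0, 440.0]]
tray [[463.0, 209.0], [463.0, 63.0], [362.0, 61.0], [363.0, 211.0]]
tab plate [[603. 342.]] bottles necks [[467.0, -270.0], [562.0, -403.0]]
lock tab [[530.  80.]] rings [[485.0, 53.0], [482.0, 8.0]]
jar [[ 705.10201258 -318.9815662 ]] spacer [[ 369.31853325 -281.96303927]] collar [[749.60112395 222.85389337]]
{'fx': 323.3086425809147, 'fy': 323.3086425809147, 'cx': 251.9468192640631, 'cy': 192.3559688623002, 'position': array([ 262.22317966, -572.84633368,  384.65344348]), 'orientation': array([ 2.86355447e+00, -8.97603555e-05, -1.26718134e+00])}
```

>>> apply_moves(series=[[-1,[0,-52.7,-46.2],0.38],[-1,[0,-52.7,-46.2],0.38],[-1,[0,-52.7,-46.2],0.38],[-1,[0,-52.7,-46.2],0.38],[-1,[0,-52.7,-46.2],0.38],[-1,[0,-52.7,-46.2],0.38],[-1,[0,-52.7,-46.2],0.38],[-1,[0,-52.7,-46.2],0.38],[-1,[0,-52.7,-46.2],0.38],[-1,[0,-52.7,-46.2],0.38],[-1,[0,-52.7,-46.2],0.38],[-1,[0,-52.7,-46.2],0.38],[-1,[0,-52.7,-46.2],0.38],[-1,[0,-52.7,-46.2],0.38]])

```text
t: 1.95
eef_pos: [469.8, 44.1, 404.7]
tcp_rot: [0.741, 1.57, -2.477]
ft_force: [0.5, -0.2, 0.5]
opening: 1.003
```

Run:
```python
from h import *
c=cap('wrist');cv2.imwrite('pics/w1.png',cv2.resize(c['image'][:,:,::-1],(800,600),interpolation=cv2.INTER_CUBIC))
print({k:v for k,v in c.items() if k!='image'});print(Rm(monitor.state()['tcp_rot']).round(3))
c=cap('top');cv2.imwrite('pics/t1.png',c['image'][200:,:,::-1])
import pickle
```

```text
{'fx': 323.3086425809147, 'fy': 323.3086425809147, 'cx': 251.9468192640631, 'cy': 192.3559688623002, 'position': array([547.76308357,  38.13967447, 384.97935009]), 'orientation': array([ 2.86340937e+00, -8.54550852e-04, -1.64837023e+00])}
[[-0.    -0.077 -0.997]
 [-0.    -0.997  0.077]
 [-1.     0.     0.   ]]
```

View pics/w1.png

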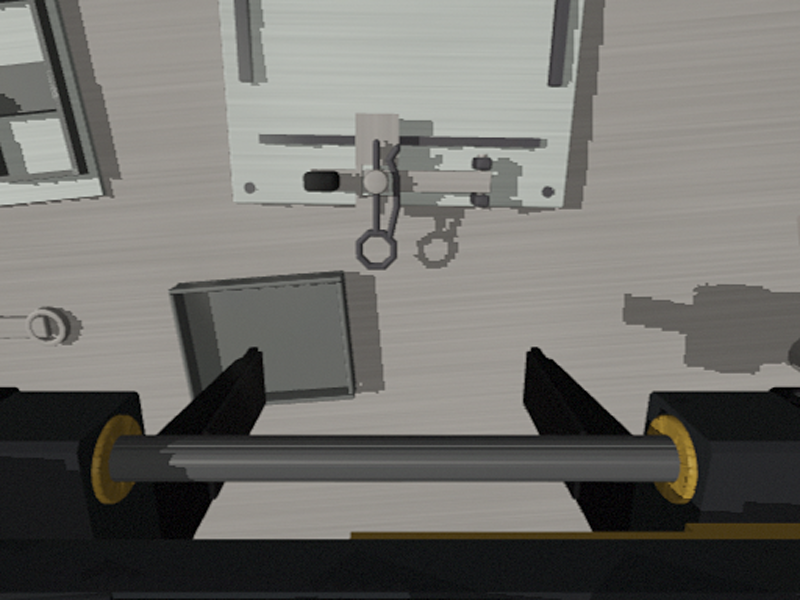

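The close view shows ring centre (377,249), pin top (376,181), lock tab (321,181), fixture front corners (233,201) and (578,209), and tray corners (172,290), (343,272) and (354,397).

```bash
cat >> h.py <<'E'
def wcam(pos,yaw_mat_tcp=None): pass
E
python3 - <<'E'
from h import *
c=cap('wrist');s=.64
r=lambda u,v,z: ray(c,u*s,v*s,z)[:2].round(1)
print('ring',r(377,249,42),'pin',r(376,181,59),'tip',r(376,143,43.5),'tab',r(321,181,71))
print('front corners',r(233,201,20),r(578,209,20),'left edge',r(223,25,20),'right edge far',r(605,0,0))
print('tray',r(172,290,22),r(343,272,22),r(354,397,22))
print('bar right end hinge',r(482,180,40))
g=c['image'][:300].astype(int);
E
```

```text
ring [487.8  53.9] pin [533.9  49.9] tip [557.1  48.4] tab [537.   82.7]
front corners [526.4 154. ] [501.5 -90.9] left edge [638.5 141.9] right edge far [ 638.3 -113.2]
tray [465.6 209.3] [469.3  81.2] [368.   83.2]
bar right end hinge [528.2 -19.7]
```

>>> apply_moves(series=[[-1,[0,-1.1,-1.6],0],[-1,[6,-1.1,-1.6],0],[-0.3,[12,-1.1,-1.6],0],[0,[15,-1.1,-1.6],0],[0,[17,-1.1,-1.6],0],[0,[18.3,-1.1,-1.6],0],[0,[18.3,-1.1,-1.6],0],[0,[18.3,-1.1,-1.6],0]])

```text
t: 3.1
eef_pos: [487.1, 54.8, 222.4]
tcp_rot: [3.114, 1.57, -0.103]
ft_force: [0.6, 0.4, 0.5]
opening: 0.509
```

>>> apply_moves(series=[[0.5,[0,0,0],0],[1,[0,0,0],0],[1,[0,0,0],0],[1,[0,0,0],0],[1,[0,0,0],0],[1,[0,0,0],0]])

```text
t: 3.85
eef_pos: [487.0, 54.9, 221.7]
tcp_rot: [2.861, 1.57, -0.356]
ft_force: [1.4, -0.2, 0.9]
opening: 0.288
```

Run:
```python
from h import *
c=cap('wrist');cv2.imwrite('pics/w2.png',c['image'][:,:,::-1]); print(monitor.state()['ft_force'],monitor.state()['opening']*95)
```

```text
[ 0.17497592 -0.00470074  0.88636002] 27.202764404363972
```

View pics/w2.png

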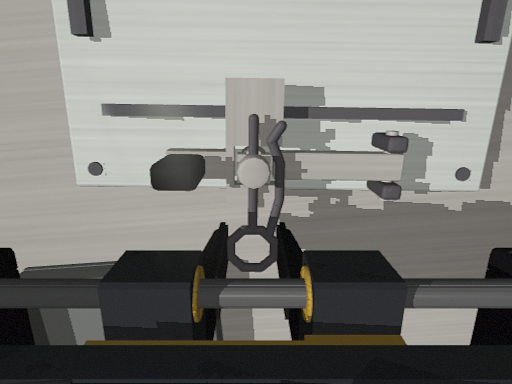

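The clip ring is gripped between the pads at (253,248) and is still home in the pin. Next I pull it out, lift, rotate, and hold it over the tray.

>>> apply_moves(series=[[1,[0,0,1],0],[1,[0,0,2],0],[1,[0,0,3.5],0],[1,[0,0,5],0],[1,[0,0,6],0],[1,[-1.5,0,6.3],0],[1,[-3,0,6.5],0],[1,[-3,-3,7],-0.2],[1,[-3,-5.8,7.5],-0.4],[1,[-3,-5.8,7.5],-1.65],[1,[-3,-5.8,7.5],-1.65],[1,[-3,-5.8,7.5],-1.65],[1,[-3,-5.8,7.5],-1.65],[1,[-3,-5.8,7.5],-1.65],[1,[-3,-5.8,7.5],-1.65],[1,[-3,-5.8,7.5],-1.65],[1,[-3,-5.8,7.5],-1.65],[1,[-3,-5.8,7.5],-1.65]])

```text
t: 6.15
eef_pos: [416.6, 118.4, 252.2]
tcp_rot: [1.563, 1.57, -0.007]
ft_force: [0.3, 0.2, -1.0]
opening: 0.287
```

Run:
```python
from h import *
c=cap('wrist');d=cap('top')
cv2.imwrite('pics/w3.png',np.hstack([c['image'][:,:,::-1],cv2.resize(d['image'][170:290,150:300,::-1],(288,230))if 0 else cv2.copyMakeBorder(cv2.resize(d['image'][150:278,170:266,::-1],(288,384)),0,0,0,0,0)])); print(monitor.state()['ft_force'],monitor.state()['opening']*95)
```

```text
[-0.83712903 -0.69699182 -0.95067884] 27.361345979812114
```

View pics/w3.png

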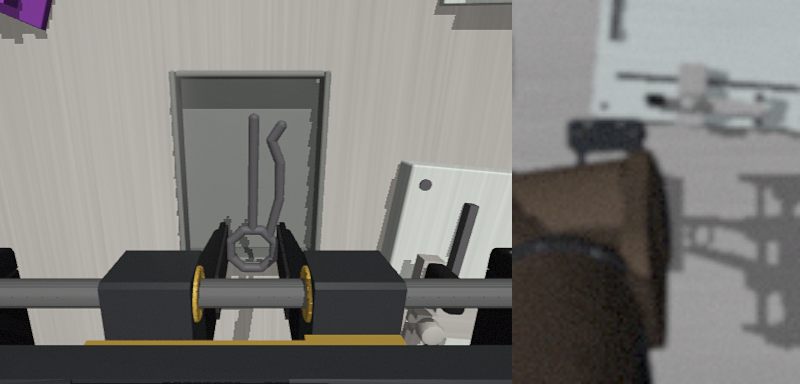

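The clip is held level over the tray with its tip at (253,117) px, inside the walls. I lower and release it.

>>> apply_moves(series=[[1,[2,0,0],0],[1,[4,0,0],0],[1,[5,0,0],0],[1,[5.4,0,0],0],[1,[5.4,0,0],0],[0.5,[5.4,0,0],0],[0.2,[5.4,0,0],0],[0.1,[5.4,0,0],0],[0.1,[5.4,0,0],0],[0.1,[3,0,0],0],[0.1,[-2,0,0],0],[0.1,[-7,0,0],0],[0.1,[-9,0,0],0]])

```text
t: 7.88
eef_pos: [416.3, 118.4, 344.3]
tcp_rot: [1.668, 1.567, 0.101]
ft_force: [-0.2, -0.9, -0.3]
opening: 0.452
```

Run:
```python
from h import *
c=cap('wrist')
cv2.imwrite('pics/w4.png',c['image'][:,:,::-1]); print(monitor.state()['eef_pos'],Rm(monitor.state()['tcp_rot']).round(3))
```

```text
[416.5391827  118.46524448 345.35456842] [[ 0.005  1.     0.004]
 [ 0.001  0.004 -1.   ]
 [-1.     0.005 -0.001]]
```

View pics/w4.png

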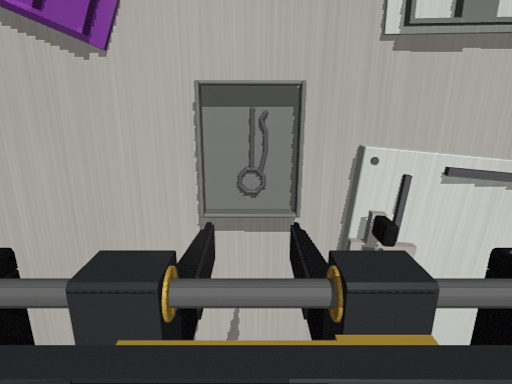

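The clip lies in the tray with its ring at (251,181) and its tip at (252,110), both inside the walls. The lock bar is next.

>>> apply_moves(series=[[0.1,[2,6,1.8],0.1],[0.1,[2,12,3.5],0.1],[0.1,[8.5,12,3.5],0.1],[0.1,[8.5,12,3.5],0.1],[0.1,[11.2,12,3.5],0.1],[0.1,[11.2,12,3.5],0.1],[0.1,[11.2,12,3.5],0.1],[0.1,[11.2,12,3.5],0.1]])

```text
t: 8.93
eef_pos: [536.7, 84.0, 231.2]
tcp_rot: [1.645, 1.569, -0.021]
ft_force: [0.6, -0.0, -0.2]
opening: 0.452
```

Run:
```python
from h import *
c=cap('wrist')
cv2.imwrite('pics/w5.png',c['image'][:,:,::-1]); print(monitor.state()['eef_pos'],Rm(monitor.state()['tcp_rot']).round(3))
```

```text
[536.67592678  83.97075908 230.96496588] [[ 0.002  0.995 -0.096]
 [-0.    -0.096 -0.995]
 [-1.     0.002 -0.   ]]
```

View pics/w5.png

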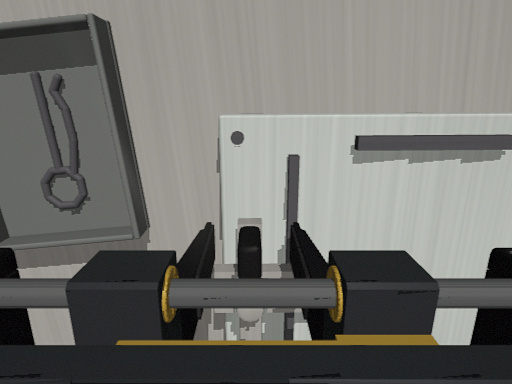

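The tab is centred between the fingers at (250,250). I close and swing the bar along the arc.

>>> apply_moves(series=[[0.5,[-0.3,0,0],0],[1,[-0.3,0,0],0],[1,[-0.3,0,0],0],[1,[-0.3,0,0],0],[1,[-0.3,0,0],0],[1,[-2.3,0,0.72],0],[1,[-4.1,0,1.83],0],[1,[-5.7,0,3.29],0],[1,[-7.0,0,5.02],0],[1,[-7.9,0,6.97],0],[1,[-8.3,0,9.06],0],[1,[-8.4,0,11.2],0],[1,[-8.0,0,13.3],0],[1,[-7.2,0,15.3],0],[1,[-6.1,0,17.1],0],[1,[-6.1,0,17.1],0]])

```text
t: 10.98
eef_pos: [519.9, -88.8, 291.7]
tcp_rot: [0.701, 1.569, -0.967]
ft_force: [-7.5, -4.7, 9.3]
opening: 0.123
```

>>> apply_moves(series=[[0,[0,0,0],0],[-0.5,[0,0,0],0],[-0.5,[0,0,0],0],[-0.5,[0,0,0],0],[-0.5,[-5,0,0],0],[-0.5,[-10,0,0],0],[-0.5,[-14,0,0],0],[-0.5,[-14,0,0],0],[-0.5,[-14,0,0],0]])

```text
t: 12.1
eef_pos: [520.0, -86.2, 430.0]
tcp_rot: [-1.682, 1.57, 2.934]
ft_force: [-0.3, -0.7, -0.1]
opening: 0.752
```

Run:
```python
from h import *
c=cap('wrist');d=cap('scene')
cv2.imwrite('pics/w6.png',np.hstack([c['image'][:,:,::-1],cv2.resize(d['image'][170:330,215:335,::-1],(288,384))])); print(monitor.state()['eef_pos'],Rm(monitor.state()['tcp_rot']).round(3))
```

```text
[520.19874136 -86.28962365 429.47986653] [[-0.002  0.995 -0.096]
 [ 0.001 -0.096 -0.995]
 [-1.    -0.002 -0.   ]]
```

View pics/w6.png

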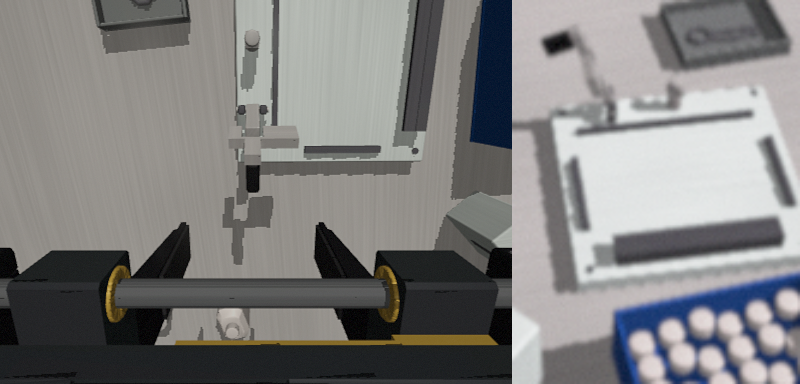

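Run:
```python
from h import *
c=cap('wrist');d=cap('scene')
cs,sn=np.cos(-.095),np.sin(-.095)
F=lambda p:np.array([639+cs*p[0]-sn*p[1],24.8+sn*p[0]+cs*p[1],p[2]])
print('hinge',proj(c,F((-107,-55,36))).round(),proj(d,F((-107,-55,36))).round(),'pin',proj(c,F((-107,15,59))).round())
for t in(1.6,1.8,2,2.2,2.5,2.85):
    f=t+.2085;P=F((-107,-55+106.3*np.cos(f),36+106.3*np.sin(f)))
    print(t,proj(c,P).round(),proj(d,P).round())
bl=lambda im:np.argwhere(im.max(2)<40)
s=bl(d['image'][170:200,215:260]);print('scene tab',s.mean(0)[::-1]+[215,170],len(s))
cv2.imwrite('pics/x.png',c['image'])
```

```text
hinge [252. 110.] [255. 213.] pin [252.  38.]
1.6 [253. 144.] [245. 183.]
1.8 [253. 166.] [237. 186.]
2 [253. 184.] [229. 190.]
2.2 [253. 195.] [223. 195.]
2.5 [253. 204.] [216. 204.]
2.85 [253. 202.] [213. 214.]
scene tab [233.27906977 188.04651163] 43
```

The bar is resting at about 1.9 rad, with the scene tab at (233,188) px, so it did not fall on its own. I push it over with closed fingers.

>>> apply_moves(series=[[1,[0,0,-4],0],[1,[0,0,-7.2],0],[1,[5,0,-7.2],0],[1,[9,0,-7.2],0],[1,[13,0,-7.2],0],[1,[13,0,-6.2],0],[1,[13,0,-5.2],0],[1,[13.2,0,-4.2],0],[1,[13.5,0,-3.2],0],[1,[13.8,0,-2],0],[1,[14.2,0,-1],0],[1,[15.2,0,-0.2],0],[1,[16,0,0.3],0],[1,[16,0,0.3],0],[1,[10,0,0],0],[1,[4,0,0],0],[0,[0,0,0],0],[0,[0,0,0],0]])

```text
t: 14.55
eef_pos: [520.2, -85.9, 433.7]
tcp_rot: [1.373, 1.565, -0.293]
ft_force: [-0.4, 0.7, -0.4]
opening: 0.157
```

Run:
```python
from h import *
c=cap('wrist');d=cap('scene')
s=np.argwhere(d['image'][170:230,195:260].max(2)<45);print('scene tab',s.mean(0)[::-1]+[195,170],len(s))
s=np.argwhere(c['image'][120:230,235:270].max(2)<40);print('wrist tab',s.mean(0)[::-1]+[235,120],len(s))
```

```text
scene tab [213.26666667 214.7       ] 30
wrist tab [250.625 215.25 ] 40
```

The lock bar is now at its 2.85 stop: the scene tab sits at (213,215) px, as predicted. I move over the fixture for a precise look at the seat.

>>> apply_moves(series=[[0,[0,2.9,-11.4],1.57],[0,[0,2.9,-11.4],1.57],[0,[0,2.9,-11.4],1.57],[0,[0,2.9,-11.4],1.57],[0,[0,2.9,-11.4],1.57],[0,[0,2.9,-11.4],1.57],[0,[0,2.9,-11.4],1.57],[0,[0,2.9,-11.4],1.57],[0,[0,2.9,-11.4],1.57],[0,[0,2.9,-11.4],1.57],[0,[0,2.9,-11.4],1.57]])

```text
t: 16.02
eef_pos: [560.1, 24.4, 429.8]
tcp_rot: [0.077, 1.569, 3.125]
ft_force: [0.1, -0.4, 1.0]
opening: 0.502
```

Run:
```python
from h import *
import pickle
c=cap('wrist');pickle.dump(c,open('fix.pkl','wb'))
cv2.imwrite('pics/w7.png',cv2.resize(c['image'][:,:,::-1],(800,600),interpolation=cv2.INTER_CUBIC)); print(monitor.state()['eef_pos'],Rm(monitor.state()['tcp_rot']).round(3))
```

```text
[560.06711955  24.41784815 430.05949714] [[-0.001 -0.093 -0.996]
 [-0.    -0.996  0.093]
 [-1.     0.     0.001]]
```

View pics/w7.png

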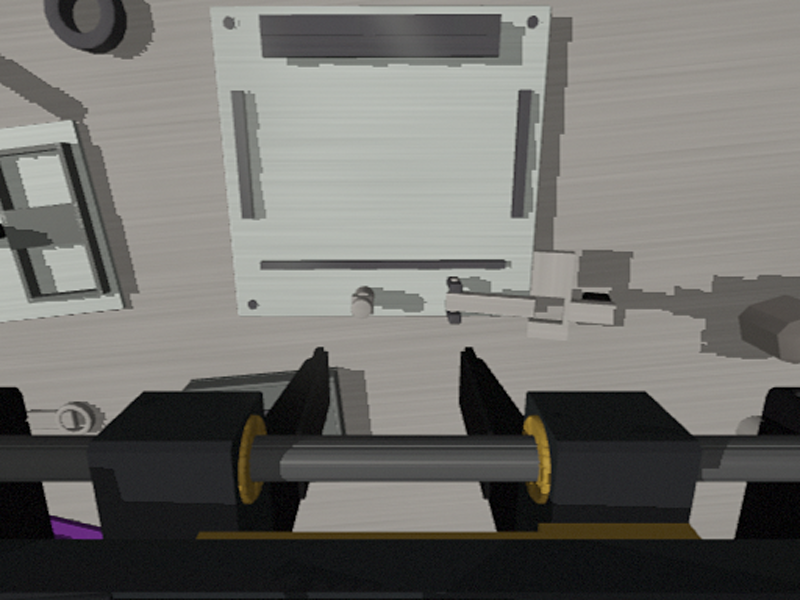

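The view shows base corners (212,8), (550,8) and (238,316). The lip's free edge runs (262,57)–(500,57), the front stop is at row 264, and the pin top is at (364,292).

Run:
```python
from h import *
import pickle
c=pickle.load(open('fix.pkl','rb'));s=.64
r=lambda u,v,z: ray(c,u*s,v*s,z)[:2]
# correspondences: fixture xy , world xy
C=[((100,118),r(212,8,20)),((100,-118),r(550,8,20)),((-125,118),r(238,316,20)),
((65,80),r(262,57,37)),((65,-80),r(500,57,37)),((-107,15),r(361,293,59))]
for u,v,f in[(233,91,(45,None)),]:pass
A=np.array([a for a,b in C],float);B=np.array([b for a,b in C])
print((B).round(1))
a0=A.mean(0);b0=B.mean(0);H=(A-a0).T@(B-b0)
th=np.arctan2(H[0,1]-H[1,0],H[0,0]+H[1,1]);Rr=np.array([[np.cos(th),-np.sin(th)],[np.sin(th),np.cos(th)]])
t=b0-Rr@a0;print('yaw',th,'origin',t);print('res',(B-(A@Rr.T+t)).round(1).tolist())
inv=lambda p:(Rr.T@(p-t)).round(1)
print('guides inner',inv(r(244,91,27)),inv(r(254,218,20)),inv(r(518,90,27)),inv(r(511,217,20)),'stop',inv(r(380,260,27)),inv(r(380,268,27)))
d=cap('top');S=lambda p:p
q=lambda u,v,z: ray(c,u*s,v*s,z)[:2].round(1)
print('plate right edge',q(77,121,6),q(127,309,6), q(131,306,0))
```

```text
[[747.  132.4]
 [725.2 -99.4]
 [525.4 154.2]
 [710.   99.4]
 [694.9 -60.5]
 [545.5  49.3]]
yaw -0.09376187106373243 origin [639.67276922  25.36237735]
res [[-3.3, -1.1], [-3.0, 2.0], [-0.8, -0.3], [-1.9, 0.5], [-2.0, -0.1], [11.0, -1.0]]
guides inner [42.9 97. ] [-46.9  98.6] [ 43.5 -96.2] [-46.2 -98.5] stop [-78.3   2. ] [-84.6   2.1]
plate right edge [685.4 252.6] [536.2 250.4] [537.  249.9]
```

>>> apply_moves(series=[[-0.5,[0,-32.5,-2],-0.11],[-0.5,[0,-32.5,-2],-0.11],[-0.5,[0,-32.5,-2],-0.11],[-0.5,[0,-32.5,-2],-0.11],[-0.5,[0,-32.5,-2],-0.11],[-0.5,[5,-32.5,-2],-0.11],[-0.5,[10,-32.5,-2],-0.11],[-0.5,[10,-32.5,-2],-0.11],[-0.5,[10,-32.5,-2],-0.11]])

```text
t: 17.25
eef_pos: [611.3, 345.9, 332.7]
tcp_rot: [-2.779, 1.569, 0.378]
ft_force: [-0.4, -0.2, 0.4]
opening: 0.75
```

Run:
```python
from h import *
c=cap('wrist')
cv2.imwrite('pics/w8.png',c['image'][:,:,::-1]); print(monitor.state()['eef_pos'],Rm(monitor.state()['tcp_rot']).round(3))
```

```text
[611.33929519 345.86207668 333.27621155] [[ 0.003  0.015 -1.   ]
 [ 0.001 -1.    -0.015]
 [-1.    -0.001 -0.003]]
```

View pics/w8.png

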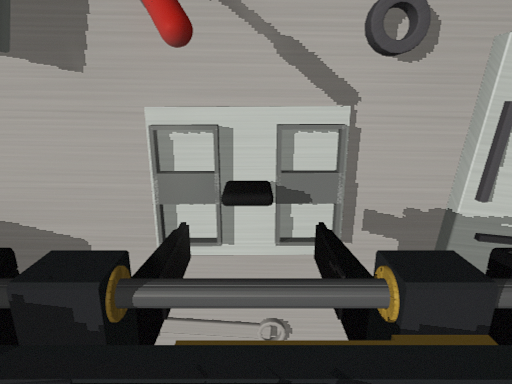

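Run:
```python
from h import *
c=cap('wrist');r=lambda u,v,z: ray(c,u,v,z)[:2].round(1)
print(r(224,186,56),r(271,186,56),r(248,181,56),r(248,193,56),'corners',r(146,108,6),r(350,108,6),r(160,256,6),r(341,256,6))
```

```text
[622.1 369.3] [622.6 330.6] [626.6 349.6] [616.3 349.5] corners [682.3 444.8] [684.8 256.8] [532.3 441.4] [534.9 251.9]
```

The nest plate is in view, with its tab at about (248,193) px and corners at (146,108) and (350,108). I grip the tab near its top, pinched along y so the plate can pivot.

>>> apply_moves(series=[[-0.5,[4,-0.3,0.15],0],[-0.5,[8,-0.3,0.15],0],[-0.5,[10.1,-0.3,0.15],0],[-0.5,[10.1,-0.3,0.15],0],[0.3,[10.1,-0.3,0.15],0],[1,[10.1,-0.3,0.15],0],[1,[10.1,-0.3,0.15],0],[1,[10.1,-0.3,0.15],0],[1,[10.1,-0.3,0.15],0],[1,[8,-0.3,0.15],0],[1,[6,-0.3,0.15],0],[1,[4,-0.3,0.15],0],[1,[4,-0.3,0.15],0],[1,[4,-0.3,0.15],0]])

```text
t: 19.1
eef_pos: [609.1, 348.8, 290.4]
tcp_rot: [0.543, 1.57, -2.584]
ft_force: [-1.2, 0.2, -4.6]
opening: 0.46
```

>>> apply_moves(series=[[1,[0,5,4],0],[1,[0,9,7.4],0],[1,[0,9,7.4],0],[1,[0,9,7.4],0],[1,[2,9,7.4],0],[1,[3.2,9,7.4],0],[1,[3.6,9,7.4],0],[1,[3.9,9,7.4],0],[1,[4.2,9,7.4],0],[1,[4.5,9,7.4],0],[1,[4.6,9,7.4],0],[1,[4.6,9,7.4],0]])

```text
t: 20.6
eef_pos: [536.7, 257.9, 244.9]
tcp_rot: [-3.066, 1.57, 0.09]
ft_force: [3.1, 0.3, 0.4]
opening: 0.46
```

Run:
```python
from h import *
c=cap('wrist');d=cap('scene')
cv2.imwrite('pics/w9.png',np.hstack([c['image'][:,:,::-1],cv2.resize(d['image'][150:270,240:330,::-1],(288,384))])); print(monitor.state()['eef_pos'],monitor.state()['ft_force'],monitor.state()['moment'])
```

```text
[536.72778754 257.88003132 244.88229543] [ 2.90096305  0.6446895  -0.1213348 ] [-0.025055   -0.34119975  0.10099586]
```

View pics/w9.png

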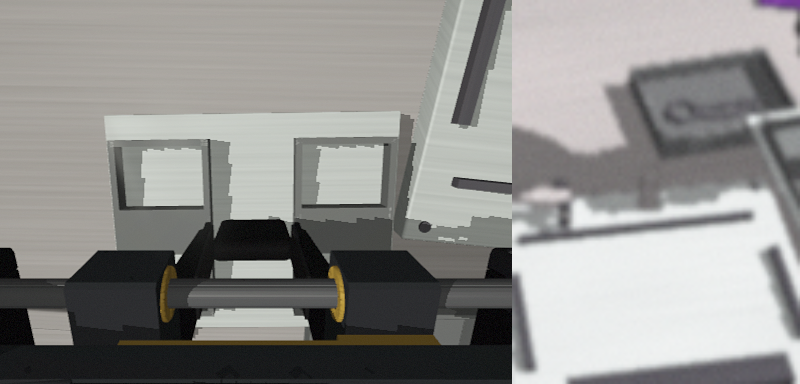

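The plate has tilted on the tray rim: its far edge is at rows 111–116 and 294 px wide. I lift it and check that the tilt holds.

>>> apply_moves(series=[[1,[-2,0,0],0],[1,[-5,0,0],0],[1,[-8,0,0],0],[1,[-8,0,0],0],[1,[-8,0,0],0]])

```text
t: 21.32
eef_pos: [536.1, 257.7, 323.2]
tcp_rot: [0.33, 1.568, -2.797]
ft_force: [0.3, -0.8, -4.7]
opening: 0.461
```

```bash
cat > edge.py <<'E'
from h import *
c=cap('wrist');cv2.imwrite('pics/w_edge.png',c['image'][:,:,::-1])
g=cv2.cvtColor(c['image'],cv2.COLOR_RGB2GRAY).astype(float)
sat=c['image'].max(2).astype(int)-c['image'].min(2); 
R_=Rm(c['orientation']);st=monitor.state();tcp=np.array(st['eef_pos'])
m=(c['image'][:,:,1].astype(int)-c['image'][:,:,0]>0)&(g>150)
n,l,stt,_=cv2.connectedComponentsWithStats(m.astype(np.uint8))
# far edge of plate per column
cols=list(range(115,395,10));rows=[]
for u in cols:
    k=g[:,u];d=k[4:200]-k[:196];rows.append(int(np.argmax(d[20:]))+22)
print(list(zip(cols,rows)));print(st['eef_pos'],st['ft_force'])
def pt(u,v,depth):
    q=np.array([(u-c['cx'])/c['fx'],(v-c['cy'])/c['fy'],1])*depth
    return R_@q+np.array(c['position'])-tcp
for D in (205,208,211,214): print(D,pt(252,np.median(rows),D))
E
python3 edge.py; rm -f pics/x.png
```

```text
[(115, 115), (125, 115), (135, 114), (145, 150), (155, 147), (165, 145), (175, 147), (185, 150), (195, 146), (205, 114), (215, 113), (225, 111), (235, 111), (245, 111), (255, 113), (265, 113), (275, 113), (285, 112), (295, 112), (305, 110), (315, 192), (325, 144), (335, 145), (345, 144), (355, 145), (365, 143), (375, 145), (385, 145)]
[536.22917003 257.74306869 323.00866813] [ 0.62064679 -0.04627471 -5.20989988]
205 [  60.00821024    0.51755622 -227.7190684 ]
208 [  59.74355308    0.50898773 -230.76463743]
211 [  59.47889592    0.50041924 -233.81020647]
214 [  59.21423876    0.49185075 -236.85577551]
```

View pics/w_edge.png

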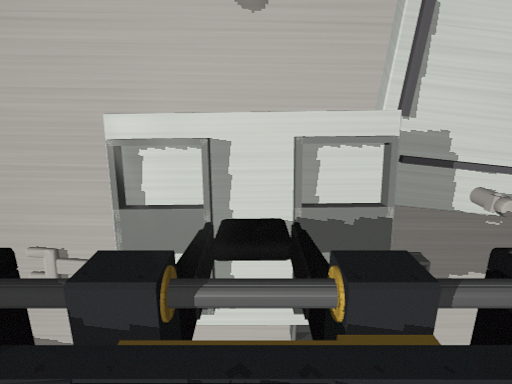

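The tilt held: the far edge is still at row 113 in the lifted view. That gives a tilt of about 0.14, with the low edge roughly 68 mm ahead of the TCP and 241 mm below it. I move it over the seat.

>>> apply_moves(series=[[1,[-1,5,-2],0.02],[1,[-1,10,-4],0.05],[1,[-1,15,-6],0.08],[1,[-1,20,-8],0.11],[1,[-1,23.3,-8.8],0.11],[1,[-1,23.3,-8.8],0.11],[1,[-1,23.3,-8.8],0.11],[1,[-1,23.3,-8.8],0.11]])

```text
t: 22.38
eef_pos: [627.8, 27.2, 334.2]
tcp_rot: [-0.025, 1.57, 3.022]
ft_force: [-0.8, 0.2, -4.3]
opening: 0.461
```

Run:
```python
from h import *
c=cap('wrist')
cv2.imwrite('pics/w11.png',cv2.resize(c['image'][:260,60:460,::-1],(800,520))); st=monitor.state();print(st['eef_pos'],Rm(st['tcp_rot']).round(3))
o=np.array([638.5,25.3]);t=-.094;Rr=np.array([[np.cos(t),-np.sin(t)],[np.sin(t),np.cos(t)]])
print('fixture xy',Rr.T@(st['eef_pos'][:2]-o))
```

```text
[627.8607467   27.24803541 334.44828885] [[-0.001 -0.094 -0.996]
 [ 0.    -0.996  0.094]
 [-1.     0.     0.001]]
fixture xy [-10.77512946   0.94081767]
```

View pics/w11.png

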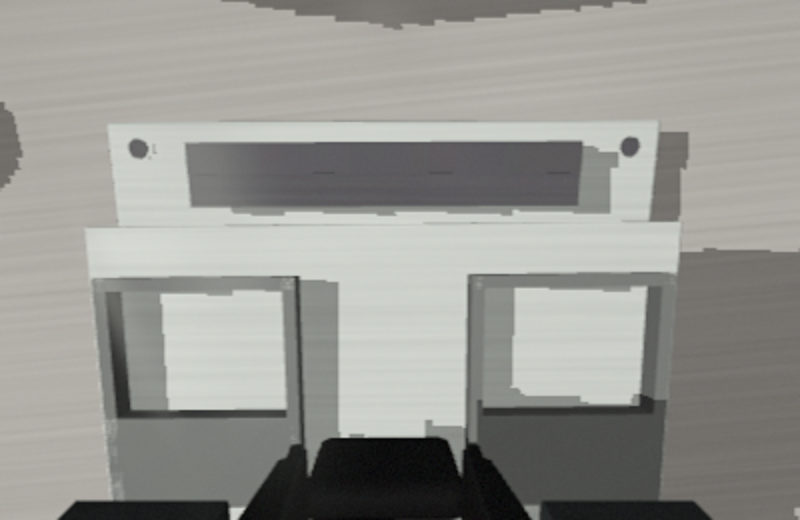

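The plate's edge is parallel to the lip within about 0.01 rad, centred, and about 5 mm short of the free edge. I descend.

>>> apply_moves(series=[[1,[2.5,0,0],0.01],[1,[5,0,0],0.01],[1,[6.2,0,0],0.01],[1,[6.8,0,0],0.01],[1,[7.1,0,0],0.01],[1,[7.1,0,0],0.01]])

```text
t: 23.18
eef_pos: [628.2, 26.2, 264.2]
tcp_rot: [3.047, 1.57, -0.2]
ft_force: [0.3, 1.0, -5.8]
opening: 0.457
```

>>> apply_moves(series=[[1,[0.15,0,0],0],[1,[0.2,0,0],0],[1,[0.2,0,-0.4],0],[1,[0.2,0,-0.8],0],[1,[0.2,0,-0.8],0]])

```text
t: 23.8
eef_pos: [636.4, 25.3, 261.7]
tcp_rot: [2.916, 1.57, -0.33]
ft_force: [-0.1, -0.6, -5.2]
opening: 0.46
```

>>> apply_moves(series=[[1,[0.05,0,-0.3],0],[1,[0.05,0,-0.6],0],[1,[0.05,0,-0.7],0],[1,[0.05,0,-0.7],0]])

```text
t: 24.3
eef_pos: [643.0, 24.6, 261.2]
tcp_rot: [0.927, 1.571, -2.32]
ft_force: [-0.1, 0.5, -4.6]
opening: 0.458
```

Run:
```python
from h import *
c=cap('wrist')
d=cap('scene')
cv2.imwrite('pics/w12.png',np.hstack([c['image'][:260,60:460,::-1],cv2.resize(d['image'][190:300,220:350,::-1],(390,260))])); print(monitor.state()['ft_force'])
```

```text
[-0.5963772   0.03446631 -4.29623303]
```

View pics/w12.png

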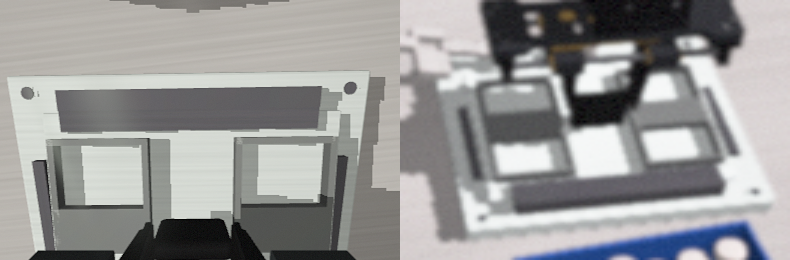

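The plate edge is now under the lip and between both side guides. I lower the front edge.

>>> apply_moves(series=[[1,[0.2,0,0.05],0],[1,[0.4,0,0.15],0],[1,[0.6,0,0.25],0],[1,[0.8,0,0.35],0],[1,[0.95,0,0.45],0],[1,[1.0,0,0.45],0],[1,[1.0,0,0.45],0]])

```text
t: 25.28
eef_pos: [638.5, 25.1, 251.3]
tcp_rot: [2.548, 1.571, -0.699]
ft_force: [-2.2, 1.2, -0.8]
opening: 0.461
```

>>> apply_moves(series=[[0.3,[0,0,0],0],[-0.3,[0,0,0],0],[-0.3,[0,0,0],0],[-0.3,[-4,0,0],0],[-0.3,[-9,0,0],0],[-0.3,[-14,0,4],0],[-0.3,[-18,0,8],0],[-0.3,[-18,0,8],0],[-0.3,[-18,0,8],0]])

```text
t: 26.4
eef_pos: [559.2, 33.5, 431.1]
tcp_rot: [2.977, 1.57, -0.269]
ft_force: [0.7, -0.5, 0.4]
opening: 0.648
```

Run:
```python
from h import *
import pickle
c=cap('wrist');pickle.dump(c,open('fix2.pkl','wb'));d=cap('top');e=cap('scene')
pickle.dump((d,e),open('te.pkl','wb'))
a=cv2.resize(c['image'][0:215,120:380,::-1],None,fx=2,fy=2)
b=cv2.resize(d['image'][150:258,300:410,::-1],(280,215));b2=cv2.resize(e['image'][190:300,50:190,::-1],(280,215))
cv2.imwrite('pics/w13.png',np.hstack([a,np.vstack([b,b2])])); st=monitor.state();print(st['eef_pos'])
```

```text
[559.67538794  33.36983166 429.82969886]
```

View pics/w13.png

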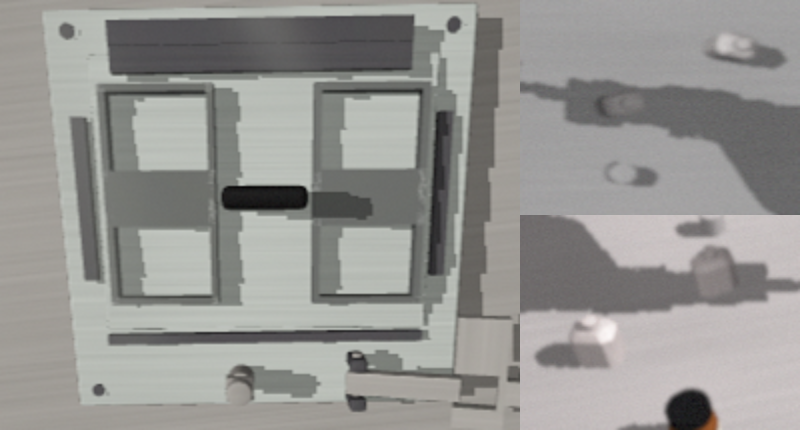

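The plate sits between the lip and the front stop, with pocket block corners (97,85), (432,83), (112,302) and (419,301) in the crop. I check the numbers.

Run:
```python
from h import *
import pickle
c=pickle.load(open('fix2.pkl','rb'))
o=np.array([638.5,25.3]);t=-.094;Rr=np.array([[np.cos(t),-np.sin(t)],[np.sin(t),np.cos(t)]])
f=lambda u,v,z:(Rr.T@(ray(c,120+u/2,v/2,z)[:2]-o))
for z in(38,):
  P=np.array([f(*p,z) for p in[(97,84),(432,83),(112,303),(420,302)]]);print(P.round(1).tolist(),'ctr',P.mean(0).round(1),'widths',P[0]-P[1],P[2]-P[3],P[0]-P[2],P[1]-P[3])
print('tab top',f(265,203,76).round(1),'lip edge',f(112,73,37).round(1),f(412,71,37).round(1),'stop',f(265,331,27).round(1), 'plate front',f(265,327,26).round(1))
d,e=pickle.load(open('te.pkl','rb'))
# bottles: crops
for n,(tu,tv),(su,sv) in[('A',(620,103),(715,258)),('B',(738,45),(595,322))]:
    pass
u=lambda x,y:(300+(x-520)*110/280,150+y*108/215)
for n,p in[('A neck',(628,103)),('B neck',(740,46)),('spacer',(623,172))]: print(n,ray(d,*u(*p),66).round(1))
s=lambda x,y:(50+(x-520)*140/280,190+(y-215)*110/215)
for n,p in[('A neck',(714,252)),('B neck',(593,321))]: print(n,ray(e,*s(*p),66).round(1))
```

```text
[[59.2, 87.3], [57.4, -90.3], [-57.4, 88.3], [-59.0, -90.1]] ctr [ 0.  -1.2] widths [  1.7067307  177.61748337] [  1.65858156 178.48742743] [116.53835186  -0.98820828] [116.49020272  -0.11826422]
tab top [-2.6 -0.9] lip edge [64.6 79.2] [ 63.6 -79.6] stop [-77.1  -0.1] plate front [-74.9  -0.2]
A neck [ 472.5 -287.7   66. ]
B neck [ 556.5 -423.5   66. ]
spacer [ 370.2 -277.8   66. ]
A neck [ 483.  -281.1   66. ]
B neck [ 565.2 -420.6   66. ]
```

The plate is seated: its centre is about (0,-1) mm off, its yaw error is about 0.01, and the front edge is at -75, inside the stop. Bottle A is near (478,-284) and B near (560,-422). I move over A.

>>> apply_moves(series=[[-0.5,[0,32.4,13],0],[-0.5,[0,32.4,13],0],[-0.5,[0,32.4,13],0],[-0.5,[0,32.4,13],0],[-0.5,[0,32.4,13],0],[-0.5,[5,32.4,13],0],[-0.5,[10,32.4,13],0],[-0.5,[10,32.4,13],0],[-0.5,[10,32.4,13],0]])

```text
t: 27.68
eef_pos: [396.4, -275.3, 332.1]
tcp_rot: [2.431, 1.57, -0.815]
ft_force: [-0.4, 0.7, 0.4]
opening: 0.751
```

```bash
cat > bot.py <<'E'
from h import *
import sys
c=cap('wrist');im=c['image'];st=monitor.state()
cv2.imwrite('pics/b_%s.png'%sys.argv[1],im[:,:,::-1])
hsv=cv2.cvtColor(im,cv2.COLOR_RGB2HSV)
lab=cv2.cvtColor(im,cv2.COLOR_RGB2LAB).astype(int)
# per-pixel colour difference from local table
thr=int(sys.argv[2]) if len(sys.argv)>2 else 195
m=(im.min(2)>thr).astype(np.uint8);m[230:]=0
m=cv2.morphologyEx(m,cv2.MORPH_CLOSE,np.ones((5,5)))
print('percentiles',np.percentile(im[:220].min(2),[5,50,90,97,99.5]))
cs,_=cv2.findContours(m,cv2.RETR_EXTERNAL,cv2.CHAIN_APPROX_NONE)
for k in sorted(cs,key=cv2.contourArea)[::-1][:3]:
    if cv2.contourArea(k)<100: continue
    print('area',cv2.contourArea(k),'rect',np.round(cv2.boxPoints(cv2.minAreaRect(k))).tolist())
    w=np.array([ray(c,*p[0],46)[:2] for p in k],np.float32)
    (x,y),(a,b),an=cv2.minAreaRect(w);print('  world z46: c',round(x,1),round(y,1),'size',round(a,1),round(b,1),'ang',round(an,1))
print(st['eef_pos'],Rm(st['tcp_rot']).round(3).tolist())
E
python3 bot.py A
```

```text
percentiles [ 90. 143. 148. 150. 170.]
[ 396.35787357 -275.10080053  332.62742398] [[0.001, -0.104, -0.995], [-0.001, -0.995, 0.104], [-1.0, 0.001, -0.002]]
```

```bash
python3 bot.py A 156
python3 - <<'E'
import cv2,numpy as np
i=cv2.imread('pics/b_A.png')[30:180,160:345]
g=i.min(2)[::5,::5]
for r in g: print(''.join('%4d'%v for v in r))
print(i[70,95],i[100,20])
E
```

```text
percentiles [ 90. 143. 148. 150. 170.]
area 1247.5 rect [[222.0, 85.0], [270.0, 77.0], [276.0, 114.0], [228.0, 122.0]]
  world z46: c 474.9 -281.2 size 29.0 37.7 ang 2.6
area 278.0 rect [[0.0, 71.0], [0.0, 50.0], [19.0, 50.0], [19.0, 71.0]]
  world z46: c 523.4 -100.1 size 15.0 15.0 ang 84.0
[ 396.26831581 -274.95941518  332.79831342] [[0.002, -0.104, -0.995], [-0.002, -0.995, 0.104], [-1.0, 0.002, -0.002]]
 141 142 143 142 141 143 142 144 146 147 147 145 144 139 140 140 143 145 146 143 144 143 141 144 143 144 143 144 142 142 140 138 137 137 139 139 139
 145 147 146 146 143 140 140 141 143 143 144 145 144 144 142 144 145 144 141 142 143 142 141 142 140 141 140 141 140 140 139 141 141 143 146 146 146
 143 143 143 143 143 142 144 144 144 143 143 142 144 144 144 143 146 144 142 142 141 142 142 142 142 143 146 146 145 141 141 143 144 143 144 145 143
 143 142 143 145 145 145 147 147 146 145 145 145 144 145 144 144 145 145 147 145 144 142 142 141 141 142 144 145 143 143 144 142 143 144 144 145 145
 144 146 146 147 147 146 147 146 146 146 144 143 143 142 141 141 144 144 146 145 144 143 142 
[... 3108 characters left out ...]
 147 147 147 146 147 146 147 148 147 148 145 144 147 146 148 145 146 148 149
 147 144 141 140 143 142 143 145 146 144 145 147 148 148 148 148 148 147 146 145 144 146 147 146 147 146 147 148 149 151 149 148 147 144 143 146 147
 146 146 147 148 148 147 148 147 145 144 143 144 145 146 146 146 148 149 149 151 152 149 147 146 144 145 146 149 148 149 147 147 148 147 149 150 148
 143 143 143 143 144 147 146 147 147 148 151 149 149 147 147 148 147 148 147 146 145 145 144 146 147 148 148 149 145 145 147 150 151 152 152 150 148
 146 148 146 145 147 148 149 149 147 149 147 144 144 144 145 146 145 143 143 145 144 148 150 150 151 149 148 148 148 149 151 148 148 147 147 148 150
[170 177 184] [148 153 157]
```

>>> apply_moves(series=[[-0.5,[0,6,-5],0],[-0.5,[0,12.9,-10],0],[-0.5,[0,12.9,-10],0],[-0.5,[0,12.9,-10],0],[-0.5,[0,12.9,-10],0],[-0.5,[0,12.9,-10],0]])

```text
t: 28.52
eef_pos: [481.4, -412.9, 332.1]
tcp_rot: [2.377, 1.57, -0.869]
ft_force: [1.0, -0.1, -0.2]
opening: 0.748
```

```bash
python3 bot.py B 156
python3 - <<'E'
from h import *
import pickle
c=cap('wrist');pickle.dump(c,open('B.pkl','wb'))
a=cv2.imread('pics/b_A.png')[60:140,200:300];b=c['image'][60:140,205:305,::-1]
cv2.imwrite('pics/ab.png',cv2.resize(np.hstack([a,b]),None,fx=4,fy=4,interpolation=cv2.INTER_CUBIC))
E
```

```text
percentiles [ 28. 144. 148. 150. 173.]
area 1354.0 rect [[219.0, 106.0], [235.0, 65.0], [279.0, 82.0], [262.0, 124.0]]
  world z46: c 563.4 -419.5 size 36.4 33.7 ang 63.3
area 531.0 rect [[80.0, 203.0], [117.0, 203.0], [117.0, 229.0], [80.0, 229.0]]
  world z46: c 475.9 -278.1 size 32.8 24.0 ang 86.5
[ 481.40647592 -412.99051295  332.02039194] [[0.0, -0.104, -0.995], [-0.0, -0.995, 0.104], [-1.0, 0.0, -0.0]]
```

View pics/ab.png

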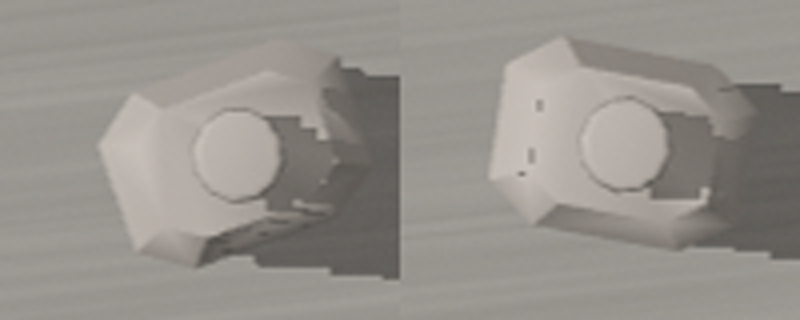

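The crops show each bottle's octagon clearly. A's neck is at (237,155), with its long axis 20° up to the right. B's neck is at (625,145), with its long axis 9° down to the right.

Run:
```python
from h import *
import pickle
B=pickle.load(open('B.pkl','rb'))
print('B',ray(B,261.25,96.25,66).round(1))
# same camera geometry for A: shift by TCP difference
A=dict(B);A['position']=np.array(B['position'])+np.array([396.3-481.4,-275.0+413.0,0.7])
print('A',ray(A,259.25,98.75,66).round(1))
st=monitor.state();print(st['eef_pos'],st['joints'])
```

```text
B [ 561.3 -428.4   66. ]
A [ 474.6 -288.8   66. ]
[ 481.43590504 -413.14371039  331.91425624] [-8.13265553e-01  5.79814432e-01  1.61108562e+00 -4.91446067e-05
  9.50083672e-01  8.62207925e-01]
```

>>> apply_moves(series=[[-1,[2,0.7,-8.1],-1.41],[-1,[2,0.7,-8.1],-1.41],[-1,[2,0.7,-8.1],-1.41],[-1,[2,0.7,-8.1],-1.41],[-1,[2,0.7,-8.1],-1.41],[-1,[2,0.7,-8.1],-1.41],[-1,[2,0.7,-8.1],-1.41],[-1,[2,0.7,-8.1],-1.41],[-1,[2,0.7,-8.1],-1.41],[-1,[7,0.7,-8.1],-1.41],[-1,[11,0.7,-8.1],-1.41],[-1,[12.6,0.7,-8.1],-1.41],[-1,[12.6,0.7,-8.1],-1.41]])

```text
t: 30.25
eef_pos: [561.4, -429.3, 205.0]
tcp_rot: [-1.985, 1.57, 2.46]
ft_force: [-0.6, 1.3, 0.4]
opening: 1.0
```

>>> apply_moves(series=[[0,[0,0,0],0],[0.5,[0,0,0],0],[1,[0,0,0],0],[1,[0,0,0],0],[1,[0,0,0],0]])

```text
t: 30.88
eef_pos: [561.4, -429.3, 205.4]
tcp_rot: [0.754, 1.571, -1.083]
ft_force: [-0.2, 0.2, -0.9]
opening: 0.533
```

>>> apply_moves(series=[[1,[0,0,0],0],[1,[0,0,0],0],[1,[0,0,0],0]])

```text
t: 31.25
eef_pos: [561.4, -429.3, 205.2]
tcp_rot: [-0.473, 1.571, -2.31]
ft_force: [-0.9, 0.4, 0.8]
opening: 0.376
```

>>> apply_moves(series=[[1,[-3,0,0],0],[1,[-8,0,0],0],[1,[-10,0,0],0],[1,[-10,0,0],0]])

```text
t: 31.75
eef_pos: [561.4, -429.3, 306.2]
tcp_rot: [1.067, 1.569, -0.77]
ft_force: [-0.3, 0.1, -1.0]
opening: 0.374
```

```bash
cat > held.py <<'E'
from h import *
c=cap('wrist');im=c['image'];st=monitor.state()
p=im[150:280,238:266].mean(axis=(1,2));print(p.round().astype(int).tolist())
q=im[195:215,180:325].mean(axis=(0,2));print('cols',q.round().astype(int).tolist())
tcp=np.array(st['eef_pos']);Rt=Rm(st['tcp_rot'])
zb=15.1  # tips above base
for n,v in[('base edge',(190.1+zb,0,-25)),('shoulder edge',(190.1+zb-46,0,-25)),('base L',(205.2,-15,-25)),('base R',(205.2,15,-25))]: print(n,proj(c,tcp+Rt@np.array(v)).round(1))
print(st['eef_pos'],st['opening']*95,Rt.round(3).tolist())
E
python3 held.py
```

```text
[151, 151, 151, 151, 151, 151, 151, 151, 151, 151, 152, 151, 151, 151, 152, 151, 152, 152, 152, 152, 152, 152, 152, 152, 152, 152, 152, 152, 152, 152, 152, 152, 152, 152, 152, 152, 152, 152, 152, 152, 152, 152, 151, 151, 152, 152, 151, 151, 152, 152, 152, 152, 152, 152, 153, 152, 152, 152, 153, 153, 153, 153, 153, 153, 154, 151, 135, 192, 195, 194, 194, 194, 194, 195, 195, 195, 196, 196, 196, 196, 197, 197, 197, 197, 197, 198, 198, 198, 198, 199, 198, 184, 194, 194, 192, 191, 189, 187, 185, 183, 182, 180, 178, 176, 174, 173, 173, 173, 172, 169, 162, 155, 154, 151, 148, 146, 146, 146, 147, 147, 148, 155, 163, 171, 176, 177, 179, 178, 116, 59]
cols [149, 149, 150, 150, 151, 151, 152, 151, 151, 151, 151, 151, 150, 150, 150, 151, 150, 150, 151, 151, 151, 151, 152, 152, 152, 153, 153, 153, 153, 153, 153, 152, 151, 150, 150, 149, 149, 149, 149, 150, 147, 139, 130, 125, 123, 121, 120, 119, 119, 124, 133, 142, 150, 154, 154, 153, 153, 153, 153, 153, 153, 153, 153, 152, 153, 152, 152, 152, 153, 153, 153, 152, 152, 152, 152, 152, 152, 152, 152, 152, 152, 152, 152, 152, 152, 152, 152, 152, 152, 152, 152, 152, 151, 148, 144, 139, 136, 137, 138, 138, 139, 139, 140, 145, 150, 152, 152, 152, 151, 152, 152, 153, 153, 153, 153, 153, 152, 152, 152, 152, 151, 152, 152, 154, 155, 156, 156, 155, 155, 154, 153, 154, 154, 154, 154, 154, 153, 152, 152, 152, 153, 153, 153, 153, 154]
base edge [249.7 190.5]
shoulder edge [249.4 217.4]
base L [224.7 190.6]
base R [274.6 190.5]
[ 561.18013522 -429.15028325  304.60448142] 35.40890067430003 [[-0.0, 0.965, -0.263], [0.0, -0.263, -0.965], [-1.0, -0.0, -0.0]]
```

B is gripped on its x faces with a 35.6 mm opening. The shoulder edge is at row 216.5, with 217.4 expected, so it is centred. I carry it above pocket 2.

>>> apply_moves(series=[[1,[0,-8.85,-51],-0.16],[1,[0,-8.85,-51],-0.16],[1,[0,-8.85,-51],-0.16],[1,[0,-8.85,-51],-0.16],[1,[0,-8.85,-51],-0.16],[1,[0,-8.85,-51],-0.16],[1,[0,-8.85,-51],-0.16],[1,[0,-8.85,-51],-0.16],[1,[0,-8.85,-51],-0.16],[1,[0,-8.85,-51],-0.16],[1,[0,-8.85,-51],-0.16],[1,[0,-8.85,-51],-0.16]])

```text
t: 33.3
eef_pos: [610.1, 84.4, 305.0]
tcp_rot: [-1.019, 1.57, -2.698]
ft_force: [0.5, 0.6, -0.1]
opening: 0.379
```

Run:
```python
from h import *
st=monitor.state();print(st['eef_pos'],Rm(st['tcp_rot']).round(4).tolist(),st['opening']*95)
# numeric look at the plate: dark wall corner profile of far pocket / tab in this wrist view
c=cap('wrist');cv2.imwrite('pics/p1.png',c['image'][:,:,::-1])
```

```text
[610.10699949  84.43057963 304.9712082 ] [[-0.0004, 0.9942, -0.1078], [-0.0002, -0.1078, -0.9942], [-1.0, -0.0004, 0.0002]] 36.032079696577675
```

>>> apply_moves(series=[[1,[2,0,-0.16],0],[1,[4,0,-0.16],0],[1,[5.7,0,-0.16],0],[1,[6.0,0,-0.16],0],[1,[6.0,0,-0.16],0]])

```text
t: 33.98
eef_pos: [610.4, 87.4, 245.4]
tcp_rot: [1.112, 1.571, -0.565]
ft_force: [-0.4, 0.7, -0.1]
opening: 0.378
```

>>> apply_moves(series=[[1,[0.2,0,0],0],[1,[0.4,0,0],0],[1,[0.6,0,0],0],[1,[0.6,0,0],0]])

```text
t: 34.48
eef_pos: [610.4, 87.3, 241.2]
tcp_rot: [1.49, 1.568, -0.186]
ft_force: [-4.9, -3.8, 16.5]
opening: 0.379
```

>>> apply_moves(series=[[1,[-0.5,0,0],0],[1,[-0.5,-0.1,0.17],0],[1,[-0.5,-0.1,0.17],0],[1,[-0.5,-0.1,0.17],0],[1,[-0.2,-0.1,0.17],0],[1,[0,-0.1,0.17],0],[1,[0.1,-0.1,0.17],0],[1,[0.1,-0.1,0.17],0]])

```text
t: 35.48
eef_pos: [609.0, 86.0, 238.1]
tcp_rot: [-1.11, 1.571, -2.787]
ft_force: [0.0, 0.7, -1.3]
opening: 0.377
```

>>> apply_moves(series=[[1,[0.2,0,0],0],[1,[0.4,0,0],0],[1,[0.6,0,0],0],[1,[0.6,0,0],0]])

```text
t: 35.98
eef_pos: [609.0, 86.0, 232.0]
tcp_rot: [-1.105, 1.57, -2.782]
ft_force: [-0.4, -0.5, -0.6]
opening: 0.379
```

>>> apply_moves(series=[[1,[0.06,0,0],0],[1,[0.06,0,0],0],[0,[0.06,0,0],0],[0,[0.06,0,0],0],[0,[0.06,0,0],0],[-0.1,[-2,0,0],0],[-0.3,[-6,0,0],0],[-0.5,[-10,0,0],0],[-0.5,[-10,0,0],0]])

```text
t: 37.1
eef_pos: [609.3, 86.1, 335.2]
tcp_rot: [1.692, 1.565, 0.016]
ft_force: [0.3, -0.7, 0.4]
opening: 0.743
```

Bottle B is in pocket 2, lowered to the floor with no contact force and released. Back to A, to confirm it hasn't been moved.

>>> apply_moves(series=[[-1,[0.2,-17.3,38.2],1.567],[-1,[0.2,-17.3,38.2],1.567],[-1,[0.2,-17.3,38.2],1.567],[-1,[0.2,-17.3,38.2],1.567],[-1,[0.2,-17.3,38.2],1.567],[-1,[0.2,-17.3,38.2],1.567],[-1,[0.2,-17.3,38.2],1.567],[-1,[0.2,-17.3,38.2],1.567],[-1,[0.2,-17.3,38.2],1.567],[-1,[0.2,-17.3,38.2],1.567],[-1,[0.2,-17.3,38.2],1.567],[-1,[0.2,-17.3,38.2],1.567]])

```text
t: 38.6
eef_pos: [396.7, -275.4, 330.1]
tcp_rot: [-0.342, 1.571, 2.699]
ft_force: [-0.2, 0.2, 0.5]
opening: 1.001
```

```bash
python3 bot.py A2 156
python3 - <<'E'
import cv2,numpy as np
a=cv2.imread('pics/b_A.png',0);b=cv2.imread('pics/b_A2.png',0)
t=a[70:130,220:290];r=cv2.matchTemplate(b[:220],t,cv2.TM_CCOEFF_NORMED);print(cv2.minMaxLoc(r),'orig (220,70)')
E
```

```text
percentiles [ 87. 139. 143. 146. 165.]
area 1131.5 rect [[223.0, 85.0], [269.0, 77.0], [275.0, 115.0], [229.0, 122.0]]
  world z46: c 474.8 -280.7 size 28.7 36.0 ang 2.6
[ 396.66247277 -275.37967868  330.13137479] [[-0.0, -0.101, -0.995], [0.0, -0.995, 0.101], [-1.0, 0.0, 0.0]]
(-0.6779627203941345, 0.9899792075157166, (293, 75), (221, 70)) orig (220,70)
```

>>> apply_moves(series=[[-1,[2,0.55,-7.9],-1.92],[-1,[2,0.55,-7.9],-1.92],[-1,[2,0.55,-7.9],-1.92],[-1,[2,0.55,-7.9],-1.92],[-1,[2,0.55,-7.9],-1.92],[-1,[2,0.55,-7.9],-1.92],[-1,[2,0.55,-7.9],-1.92],[-1,[2,0.55,-7.9],-1.92],[-1,[2,0.55,-7.9],-1.92],[-1,[2,0.55,-7.9],-1.92],[-1,[2,0.55,-7.9],-1.92],[-1,[7,0.55,-7.9],-1.92],[-1,[11,0.55,-7.9],-1.92],[-1,[12.5,0.55,-7.9],-1.92],[-1,[12.5,0.55,-7.9],-1.92]])

```text
t: 40.52
eef_pos: [474.8, -289.1, 205.0]
tcp_rot: [-2.414, 1.57, 2.546]
ft_force: [-0.9, 0.6, -0.2]
opening: 1.004
```

>>> apply_moves(series=[[1,[0,0,0],0],[1,[0,0,0],0],[1,[0,0,0],0],[1,[0,0,0],0],[1,[0,0,0],0],[1,[0,0,0],0],[1,[0,0,0],0],[1,[0,0,0],0]])

```text
t: 41.52
eef_pos: [474.6, -289.1, 205.2]
tcp_rot: [-1.353, 1.571, -2.677]
ft_force: [-0.4, -0.4, 0.3]
opening: 0.379
```

>>> apply_moves(series=[[1,[-3,0,0],0],[1,[-8,0,0],0],[1,[-10,0,0],0],[1,[-10,0,0],0]])

```text
t: 42.02
eef_pos: [474.6, -289.0, 306.4]
tcp_rot: [0.634, 1.568, -0.69]
ft_force: [-0.7, 0.0, -1.2]
opening: 0.379
```

```bash
python3 held.py | grep -v cols
```

```text
[148, 148, 148, 148, 148, 148, 148, 148, 148, 148, 148, 148, 148, 148, 148, 148, 148, 148, 148, 148, 148, 148, 148, 148, 148, 148, 148, 148, 148, 148, 148, 148, 148, 148, 148, 148, 148, 147, 147, 148, 148, 147, 145, 146, 146, 145, 146, 145, 145, 145, 145, 145, 145, 145, 145, 145, 145, 145, 145, 144, 144, 144, 144, 143, 144, 143, 143, 142, 145, 180, 189, 188, 187, 187, 187, 187, 187, 187, 187, 187, 187, 188, 188, 188, 189, 189, 190, 190, 191, 192, 193, 194, 194, 192, 189, 186, 183, 181, 179, 177, 176, 174, 173, 172, 171, 171, 170, 169, 168, 168, 167, 164, 155, 147, 144, 142, 139, 136, 135, 136, 135, 136, 138, 143, 151, 161, 170, 170, 109, 52]
base edge [250.2 189.8]
shoulder edge [249.9 216.6]
base L [225.2 189.8]
base R [275.3 189.7]
[ 474.47191048 -288.92275259  305.17155587] 35.797844983004055 [[0.0, 0.97, 0.245], [-0.0, 0.245, -0.97], [-1.0, 0.0, 0.001]]
```

>>> apply_moves(series=[[1,[0,24.8,-19.9],0.353],[1,[0,24.8,-19.9],0.353],[1,[0,24.8,-19.9],0.353],[1,[0,24.8,-19.9],0.353],[1,[0,24.8,-19.9],0.353],[1,[0,24.8,-19.9],0.353],[1,[0,24.8,-19.9],0.353],[1,[0,24.8,-19.9],0.353],[1,[0,24.8,-19.9],0.353],[1,[0,24.8,-19.9],0.353]])

```text
t: 43.32
eef_pos: [666.1, -36.4, 305.4]
tcp_rot: [1.016, 1.571, -0.662]
ft_force: [0.4, -0.1, -1.1]
opening: 0.378
```

Run:
```python
from h import *
cap('wrist','p2.png')
st=monitor.state();M=Rm(st['tcp_rot']);print(st['eef_pos'],M.round(4).tolist(),'tool shift cm',(M.T@(np.array([666.5,-35.1,245])-st['eef_pos'])/10).round(2))
```

```text
[666.21409352 -36.18616517 305.41714836] [[0.0002, 0.9943, -0.1068], [-0.0001, -0.1068, -0.9943], [-1.0, 0.0002, 0.0001]] tool shift cm [ 6.04  0.02 -0.11]
```

>>> apply_moves(series=[[1,[2,0,-0.05],0],[1,[4,0,-0.05],0],[1,[5.7,0,-0.05],0],[1,[6.0,0,-0.05],0],[1,[6.0,0,-0.05],0],[1,[6.0,0,-0.05],0]])

```text
t: 44.12
eef_pos: [666.7, -35.0, 246.0]
tcp_rot: [1.466, 1.57, -0.211]
ft_force: [-0.3, 0.1, -0.9]
opening: 0.376
```

>>> apply_moves(series=[[1,[0.2,0,0],0],[1,[0.4,0,0],0],[1,[0.6,0,0],0],[1,[0.7,0,0],0],[1,[0.7,0,0],0]])

```text
t: 44.75
eef_pos: [666.5, -35.0, 238.1]
tcp_rot: [-0.804, 1.571, -2.481]
ft_force: [0.4, -0.5, -0.4]
opening: 0.378
```

No contact at 238, so the bottle is inside the pocket. I lower it to the floor and release.

>>> apply_moves(series=[[1,[0.2,0,0],0],[1,[0.4,0,0],0],[1,[0.6,0,0],0],[1,[0.66,0,0],0],[1,[0.66,0,0],0]])

```text
t: 45.38
eef_pos: [666.5, -35.0, 231.6]
tcp_rot: [-0.088, 1.571, -1.765]
ft_force: [-1.2, 0.0, -0.7]
opening: 0.378
```

>>> apply_moves(series=[[0,[0,0,0],0],[0,[0,0,0],0],[0,[0,0,0],0],[-0.1,[-2,0,0],0],[-0.1,[-6,0,0],0],[-0.3,[-12,0,0],0],[-0.3,[-16,0,0],0],[-0.3,[-19,0,-5],0],[-0.3,[-19,0,-10],0],[-0.3,[-19,0,-10],0]])

```text
t: 46.62
eef_pos: [676.6, 67.5, 423.5]
tcp_rot: [1.843, 1.569, 0.17]
ft_force: [-0.2, -1.4, -0.6]
opening: 0.65
```

Run:
```python
from h import *
import pickle
c=cap('wrist');e=cap('scene');d=cap('top');pickle.dump((c,d,e),open('fin.pkl','wb'))
st=monitor.state();print(st['eef_pos'],Rm(st['tcp_rot']).round(3).tolist())
for n,k in(('w',c),('s',e),('t',d)):
    cv2.imwrite('pics/fin_%s.png'%n,k['image'][:,:,::-1])
    P=lambda x,y,z:proj(k,(x,y,z)).round()
    print(n,'B neck',P(609,86.5,92),'A neck',P(666.5,-36.2,92))
    g=cv2.medianBlur(cv2.cvtColor(k['image'],cv2.COLOR_RGB2GRAY),3)
    if n=='w':
        h=cv2.HoughCircles(g,cv2.HOUGH_GRADIENT,1,20,param1=80,param2=12,minRadius=6,maxRadius=16)
        print(None if h is None else h[0].round(1).tolist()[:14])
s0=cv2.imread('pics/scene0.png').astype(int)
df=(np.abs(s0-e['image'][:,:,::-1]).max(2)>40).astype(np.uint8);df=cv2.morphologyEx(df,cv2.MORPH_OPEN,np.ones((3,3)))
n,l,stt,ce=cv2.connectedComponentsWithStats(df)
print([(s[:5].tolist()) for s in stt[1:] if s[4]>25])
```

```text
[676.83916593  63.98876712 422.23596327] [[0.0, 0.994, -0.106], [-0.0, -0.106, -0.994], [-1.0, 0.0, 0.0]]
w B neck [180. 169.] A neck [251. 275.]
[[403.5, 158.5, 9.600000381469727], [432.5, 157.5, 9.600000381469727], [308.5, 13.5, 13.100000381469727], [448.5, 241.5, 11.800000190734863], [427.5, 178.5, 9.600000381469727], [381.5, 229.5, 10.899999618530273], [462.5, 156.5, 9.600000381469727], [181.5, 174.5, 13.199999809265137], [426.5, 223.5, 12.0], [430.5, 203.5, 11.0], [39.5, 144.5, 9.600000381469727], [452.5, 177.5, 11.0], [381.5, 167.5, 14.300000190734863], [400.5, 220.5, 11.800000190734863]]
s B neck [307. 213.] A neck [263. 240.]
t B neck [216. 157.] A neck [257. 137.]
[[0, 0, 10, 8, 54], [158, 0, 41, 40, 1080], [202, 0, 52, 35, 1130], [240, 0, 145, 120, 10771], [0, 37, 32, 69, 903], [185, 58, 16, 27, 269], [126, 93, 56, 10, 413], [294, 101, 62, 101, 3226], [341, 104, 12, 7, 44], [73, 111, 66, 26, 633], [92, 129, 126, 36, 2030], [0, 139, 53, 14, 408], [14, 169, 167, 123, 9646], [270, 194, 12, 19, 124], [284, 197, 17, 21, 227], [352, 196, 92, 54, 2079], [117, 209, 32, 24, 375], [209, 209, 10, 12, 91], [258, 211, 29, 16, 206], [307, 215, 9, 5, 39], [184, 219, 31, 18, 245], [275, 221, 53, 42, 1272], [211, 222, 12, 4, 42], [238, 225, 41, 46, 958], [219, 260, 11, 12, 104]]
```

>>> apply_moves(series=[[-0.3,[-0.8,-11.4,4.4],1.56],[-0.3,[-0.8,-11.4,4.4],1.56],[-0.3,[-0.8,-11.4,4.4],1.56],[-0.3,[-0.8,-11.4,4.4],1.56],[-0.3,[-0.8,-11.4,4.4],1.56],[-0.3,[-0.8,-11.4,4.4],1.56],[-0.3,[-0.8,-11.4,4.4],1.56],[-0.3,[-0.8,-11.4,4.4],1.56],[-0.3,[-0.8,-11.4,4.4],1.56],[-0.3,[-0.8,-11.4,4.4],1.56],[-0.3,[-0.8,-11.4,4.4],1.56],[-0.3,[-0.8,-11.4,4.4],1.56]])

```text
t: 48.28
eef_pos: [559.0, 32.5, 429.6]
tcp_rot: [1.435, 1.571, -1.801]
ft_force: [0.1, -0.0, 0.5]
opening: 0.654
```

Run:
```python
from h import *
import pickle
c=cap('wrist');o=pickle.load(open('fix2.pkl','rb'));e=cap('scene')
st=monitor.state();print(st['eef_pos'],Rm(st['tcp_rot']).round(3).tolist())
g=cv2.cvtColor(c['image'],cv2.COLOR_RGB2GRAY);g0=cv2.cvtColor(o['image'],cv2.COLOR_RGB2GRAY)
def tm(n,y0,y1,x0,x1):
    r=cv2.matchTemplate(g[max(0,y0-15):y1+15,x0-15:x1+15],g0[y0:y1,x0:x1],cv2.TM_CCOEFF_NORMED)
    _,v,_,l=cv2.minMaxLoc(r);print(n,round(v,2),l[0]-15,l[1]-min(15,y0))
tm('lip',5,40,165,335);tm('pocket0',40,85,165,230);tm('pocket3 (empty)',110,152,275,340);tm('stop',160,175,170,335);tm('tab',90,108,228,278);tm('pin',180,203,230,250)
h=cv2.HoughCircles(cv2.medianBlur(g,3),cv2.HOUGH_GRADIENT,1,15,param1=80,param2=10,minRadius=5,maxRadius=12)[0]
for n,x,y,f in[('B',609,86.5,92),('A',666.5,-36.2,92)]:
    p=proj(c,(x,y,f));k=h[np.argmin(np.hypot(*(h[:,:2]-p).T))];print(n,'expect',p.round(1),'found',k,ray(c,k[0],k[1],92).round(1))
s=np.argwhere(e['image'][170:230,195:260].max(2)<45);print('scene tab',s.mean(0)[::-1]+[195,170])
# bottle verticality in scene: bright blobs centroids
for n,x,y in[('B',609,86.5),('A',666.5,-36.2)]:
    b,t=proj(e,(x,y,38)),proj(e,(x,y,92));u,v=t.round().astype(int);print(n,b.round(),t.round(),e['image'][v-3:v+22:3,u].min(1))
i=e['image'][165:215,250:345].min(2)
```

```text
[559.0449942   32.6906706  429.60984657] [[-0.0, -0.095, -0.996], [-0.0, -0.996, 0.095], [-1.0, 0.0, 0.0]]
lip 0.94 0 -1
pocket0 0.98 0 -1
pocket3 (empty) 0.97 0 0
stop 0.93 -1 0
tab 0.96 0 0
pin 0.99 -1 0
B expect [191.8 136.1] found [189.5 134.5   8. ] [610.7  88.5  92. ]
A expect [315.3  60. ] found [312.5  59.5   9.1] [667.2 -33.7  92. ]
scene tab [213.37931034 214.75862069]
B [305. 228.] [307. 213.] [227 220 147 194 205 153 134 140 133]
A [263. 256.] [263. 240.] [225 218 159 178 205 177 136 136 132]
```

```bash
python3 -c "
from cell import job;print(job.job_done())"
```

```text
the job is handed in; nothing more can be done
None
```

I completed the whole job and handed it in at about 48 s on the robot's clock; no verdict was reported.

- **Clip:** I pulled it out of the pin and laid it in the tray. In the picture taken after release, the ring and tip were both inside the walls.
- **Lock bar:** It stopped at about 1.9 rad when I let go, short of the stop. I pushed it over with closed fingers, and the last scene image puts it at the 2.85 rad stop.
- **Nest plate:** I tilted it about 0.14 rad on the tray rim, slid it under the lip and lowered it flat. It measured about 1 mm off centre and 0.01 rad off square. The last image shows it in the same place after the bottles went in. Its flatness I only inferred: the pocket widths looked equal, and both bottles went down with no contact force.
- **Bottles:** I found two, and placed one in pocket 2 and one in pocket 1. The first touched a pocket wall at about 16 N, so I moved it about 2 mm and it then went in freely. At the end both necks were within about 3 mm of where I expected them in the wrist image, with a similar offset for both.

The bystanders and the purple plate were not touched. I did not look at the clip again at the end, because I had used all 16 pictures, so the last checks were numerical.

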